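# Lock the centrifuge rotor's lid with its quarter-turn T-bolt

## Robot

A 6-joint arm with a two-finger parallel gripper is mounted at the origin on the work surface. World frame = base frame: x ahead of the robot, y to its left, z up, the work surface at z = 0. Lengths are in mm, angles in rad, forces in N, time in s.
With the tool pointing down it reaches from about 400 to 925 mm from the base axis. Payload 12.5 kg.
Tool frame: the origin (TCP) lies between the finger pads; the fingertips stand 25 mm ahead of it and the grasp point (between the pads) lies 6 mm ahead of it; z points along the fingers, y is the line along which they close (so a half turn about z gives the same grasp; the last joint's range is limited). The gripper opens to 95 mm and grips with 3 to 60 N. Pads are 20 mm wide; open, the fingers measure 119 mm over their backs; the gripper's body (75 mm by 180 mm) begins 59 mm behind the grasp point.
Start: joints at [-1.235, 0.491, 1.559, -0, 1.092, -0.106], TCP at [267.253, -564.995, 239.661] pointing down, gripper open.
Joint ranges: [-3.1, 3.1], [-0.84, 2.19], [0.05, 2.79], [-1.13, 4.28], [0.06, 2.93], [-2.69, 2.69]. Speed limits (rad/s): [2.22, 2.22, 2.79, 3.14, 3.14, 3.14].

## Interface

Orientations are given as [roll, pitch, yaw] about the fixed x, y, z axes, in that order (R = Rz(yaw) Ry(pitch) Rx(roll)).
In Python, from cell import state, read_camera, job_done, cut_out gives the robot as it stands. The module is installed in compiled form; this text tells all that it offers.
- The arm moves only by the tool jog_arm, never from a script. Its argument "motion" is a list of rows, each a list of 2 entries, a list of its own where there are three numbers: the shift along the tool's x, y, z in mm, then the turn about the tool's z in rad. A call has 1 to 5 rows; each row is the pose to reach, as a shift and turn from the pose commanded when the call began, along the tool's axes at that moment; what a row does not reach only later rows make up. A row lasts 1/10 s, in which the tool goes at most 50 mm and 8.59 degrees, less where a joint would pass 70% of its speed; a pose out of reach is approached as far as the arm can. A call with a gripper value outside its range is refused whole. "grip" is the closure, from 0 (fully open) to 1 (shut), set as the call begins (left out, the last holds). The fingers move at their own pace and stop on an object; the grip force is fixed at half the most. Time passes only in rows, so rows that repeat a pose let the fingers close. It gives the time, the measured TCP pose, the force, the opening and the grip force at its end, in the units of the state.
- state(): the state, without advancing time (a new reading comes with each control period).
- read_camera(name): name is "scene" or "top"; returns a dict with "img" (480x640x3 uint8, blue, green, red), "vertical_fov" (degrees; the focal length in pixels is half the picture's height over the tangent of half this angle, whatever the lens; pixels are square), "cx", "cy" (the principal point, pixels), "extrinsics" (4x4, takes a point from camera to world coordinates). Camera axes: x right, y up, looking along -z (the intrinsics and any distortion apply to the point x, -y, -z); pixel columns grow to the right and rows downward; lengths in mm; the calibration is good to about 2 mm. A picture is of the moment at which its call begins. There is no depth.
- job_done(): hands the job in; it is judged then, once.
Trained networks look in a picture, given as the dict that the camera call returned (one of the last four; its "shot" number tells which), for a name from the list of things; names that differ only in an ending like _2 or _b are one class to them, and where a whole thing is asked for, a point or a joint stands for the part that bears it (a point fixed in the world has none). Each returns a list of dicts, best first, with "p" (0 to 1); they miss things now and then, are a little off and sometimes report something else, mostly with a low value. They report only what shows in the picture. A call takes as long as a camera call.
- cut_out(name, picture): "region" (480x640 bool, what is visible of it) and "box" ([left, top, right, bottom] in pixels, round what is visible of it).
The state is a dict: "t": time; "joints": joint angles; "qvel": joint speeds; "tau": joint torques, N m; "eef_pos": TCP position; "tcp_rot": TCP orientation; "ft_force": force on the tool from outside, world axes, zero at the start; "moment": the same for the moment, N m; "opening": opening from 0.0 (shut) to 1.0 (fully open); "grip_force": force on a finger pad.
Only numpy, scipy, OpenCV 4.12 (cv2) and the standard library are available. Lean on these libraries where they do the work, as an engineer would, in place of code of your own. Each camera call takes 0.05 s, during which the arm holds its last target. There are 200 camera calls.

## Task

Lock the lid of the centrifuge rotor: take the T-bolt with the flat wing handle out of the parking block, pass its T-head down through the slot in the rotor's lock plate, press it down against the spring and turn it a quarter turn clockwise, then let the spring lift it so that the head seats crosswise under the plate, and let go. Feel your way gently, never forcing anything against the rotor (stay well under 30 N), and leave the other things on the bench standing where they are.

Things in the scene. Friction and masses are not known exactly. Their poses are not given: they have to be found in the camera images.
- rotor: Centrifuge rotor with its lid on: aluminium drum 184 mm across, standing fixed on the bench, origin at the centre of its underside, z up. The flat lid's top is 84 mm high; on it is a square steel lock plate, 76 x 76 mm, top face 92 mm high, with four screw heads 4 mm high, 30 mm from its middle each way. The plate has one slot, long along x, where the T-bolt goes in.
- rotor_top (a point): Rotor centre at the height of the lock plate's top face; x along the slot. The slot is 36.5 mm long (x), 12 mm wide (y), with 1 mm chamfers. NOT EXACT: the plate is clamped up to 5 mm off this centre towards +y or -y (the slot's narrow direction), different each time, and stays there; in x it is central. So find the slot by feel or by eye. Slot walls go 13 mm down.
- follower (a point): Centre of the sprung round follower's top under the slot when free, 12 mm below the plate's top face (rotor centre; it is off sideways with the plate). It pushes up with 2.2 N plus 0.7 N per mm pressed and bottoms hard after 16 mm. The head can turn only while its underside is 21 to 28 mm below the plate's top face (push 8.5 to 13.4 N).
- pocket (a point): Roof of the crosswise pocket in the plate's underside, 8 mm below its top face (off sideways with the plate): 13 mm wide (x), 5 mm deep, along y. The head turns clockwise only (from above), to a hard stop about 4 degrees past the quarter turn; let up within about 6 degrees of crosswise, the follower lifts it into the pocket and holds it with 5 N, its underside 16 mm below the top face.
- bolt_grip (a point): Centre of the T-bolt's black flat wing handle, where to grasp: 40 mm long (x), 12 mm thick (y), 36 mm high (z up). Bolt 74 mm tall, 0.1 kg, upright: steel T-head at the foot 30 (x) x 9.5 (y) x 8 mm, its underside 56 mm below this point, parallel to the wing; then a shank 7.5 mm thick up to the wing's underside, 18 mm below this point. It stands loosely in the parking block.
- bolt_head (a point): Centre of the T-head of the same bolt, 52 mm below the wing's centre, 4 mm above the head's underside; x along the head's 30 mm length, z up the shank.
- rack: Grey parking block, fixed, 130 mm (x) x 50 mm (y) x 30 mm high, origin at the centre of its underside. Two recesses 35 x 14 mm, 22 mm deep (floor 8 mm above the bench), at x = -32 and +32 mm, long along x; the T-bolt stands in one, the plain pin in the other.
- pin_mid (a point): Middle of a locating pin with a round black knob (30 mm across, 70 mm tall in all) standing in the other recess; to be left there.
- bucket_a_mid (a point): Aluminium rotor bucket, 60 mm across, 85 mm tall, 45 mm above its foot; leave alone.
- bucket_b_mid (a point): Aluminium rotor bucket with clear cap, 60 mm across, 112 mm tall, 45 mm above its foot; leave alone.
- bucket_c_mid (a point): Another aluminium rotor bucket with clear cap, same size; leave alone.
- jar_mid (a point): Small screw-cap jar, 40 mm across, 60 mm tall, middle; leave alone.
- beaker_mid (a point): Glass beaker, 64 mm across, 80 mm tall, middle; leave alone.
- tube_mid (a point): Capped sample tube lying on the bench, 95 mm long, 17 mm thick, middle; leave alone.
- wrench_grip (a point): Wrench 140 mm long lying on the bench, its handle; leave alone.

How it is judged (in metres and radians):
On the way, in this order (a step that is already met when the one before it is completed fails the run):
1. the T-head has passed down through the slot, lengthwise, below the collar of the lock plate (horizontal distance between bolt_head and rotor_top below 0.014 m and z of bolt_head in the frame of rotor_top below -0.0165 m and angle between the x axis of bolt_head and the x axis of rotor_top, either way round below 0.25 rad), for 0.05 s.
2. the head, under the plate, has been turned crosswise to the slot (horizontal distance between bolt_head and rotor_top below 0.014 m and z of bolt_head in the frame of rotor_top below -0.0085 m and angle between the x axis of bolt_head and the y axis of rotor_top, either way round below 0.14 rad), for 0.1 s.
At the end, for the whole second after the job is handed in: The T-head's centre is 12 mm (10 to 14.5 mm) below the lock plate's top face, i.e. lifted into the pocket, within 14 mm of the rotor's centre, crosswise to the slot within 0.14 rad, the bolt upright within 0.12 rad, at rest and let go (horizontal distance between bolt_head and rotor_top below 0.014 m and z of bolt_head in the frame of rotor_top between -0.0145 and -0.01 m and angle between the x axis of bolt_head and the y axis of rotor_top, either way round below 0.14 rad and angle between bolt_head's own z axis and vertical below 0.12 rad and linear speed of bolt below 0.02 m/s and contact force between bolt and the fingers below 0.1 N); the robot touches nothing.
It fails at once if the rotor or its lock plate is pressed with more than 30 N (contact force between rotor and anything else above 30 N).
It fails at once if another thing on the bench is moved by more than 25 mm (distance of any of pin_mid, bucket_a_mid, bucket_b_mid, bucket_c_mid, jar_mid, beaker_mid, tube_mid, wrench_grip from where it was at the start of the episode above 0.025 m).
It also fails if it takes over 70 s, if anything falls off the work surface, if the arm or the gripper's body presses on something with over 40 N, if the wrist force passes 120 N, or if a joint passes its speed limit or range.

## Working session

There is one attempt and no reset: what is moved stays moved. The work goes in short steps, Python scripts to look and compute and a tool call to move; the robot and the scene stay as the last step left them, time stands still between calls to the robot, and variables do not carry over. Pictures are saved under pics/ and viewed, at most 10 in all, crops included, and the job is handed in when it is done.

Besides the shell and the picture viewer there is one more tool, called as name(argument=value, ...), one argument or row to a line, values as JSON. jog_arm: Moves the arm, as the interface text tells. Its arguments: {"type":"object","properties":{"motion":{"type":"array"},"grip":{"type":"number"}},"required":["motion"]}

```bash
mkdir -p pics; cat > h.py <<'E'
import numpy as np, cv2
from cell import *
def ray(P,u,v):
    f=240/np.tan(np.radians(P["vertical_fov"]/2)); E=np.array(P["extrinsics"])
    d=E[:3,:3]@np.array([(u-P["cx"])/f,-(v-P["cy"])/f,-1]); return E[:3,3],d
def at_z(P,u,v,z):
    o,d=ray(P,u,v); return o+d*(z-o[2])/d[2]
def proj(P,X):
    f=240/np.tan(np.radians(P["vertical_fov"]/2)); E=np.array(P["extrinsics"])
    c=E[:3,:3].T@(np.array(X)-E[:3,3]); return P["cx"]+f*c[0]/-c[2],P["cy"]-f*c[1]/-c[2]
E
python3 - <<'E'
from h import *
for n in("top","scene"):
    P=read_camera(n); cv2.imwrite(f"pics/{n}0.png",P["img"])
    print(n,P["vertical_fov"],P["cx"],P["cy"],{k:v for k,v in P.items() if k not in("img","extrinsics")},np.round(P["extrinsics"],3).tolist())
    for t in("rotor","bolt_grip","rack","pin_mid"):
        for r in cut_out(t,P)[:2]:
            ys,xs=np.nonzero(r["region"]); print(t,round(r["p"],2),np.round(r["box"]),xs.mean().round(1),ys.mean().round(1),cv2.minAreaRect(np.c_[xs,ys].astype(np.float32)))
s=state();print(s)
E
```

```text
top 49.77116106711609 320.8828734914191 239.9729997365611 {'vertical_fov': 49.77116106711609, 'cx': 320.8828734914191, 'cy': 239.9729997365611, 'shot': 1} [[0.001, 0.992, -0.128, 414.82], [-1.0, -0.001, -0.015, -8.695], [-0.015, 0.128, 0.992, 1048.59], [0.0, 0.0, 0.0, 1.0]]
rotor 0.78 [206. 177. 300. 276.] 252.8 229.1 ((252.5, 229.5), (95.0, 97.0), 90.0)
bolt_grip 0.58 [396. 224. 412. 248.] 404.4 236.0 ((403.9482421875, 235.8793182373047), (20.746417999267578, 11.292354583740234), 66.80140686035156)
rack 0.86 [382. 218. 432. 290.] 405.3 254.5 ((406.7918701171875, 253.71719360351562), (66.19100189208984, 28.319522857666016), 70.34617614746094)
pin_mid 0.56 [411. 260. 426. 279.] 415.9 267.5 ((416.1000671386719, 267.2000427246094), (14.758047103881836, 16.099689483642578), 63.43495178222656)
scene 50.06414952261254 321.6952850650899 240.66319199149368 {'vertical_fov': 50.06414952261254, 'cx': 321.6952850650899, 'cy': 240.66319199149368, 'shot': 2} [[-0.333, -0.722, 0.606, 1224.826], [0.943, -0.248, 0.222, 257.986], [-0.01, 0.645, 0.764, 912.285], [0.0, 0.0, 0.0, 1.0]]
rotor 0.39 [320. 2
[... 681 characters left out ...]
781, 83.43859100341797), 45.0)
{'t': 0.5, 'joints': array([-1.23463743e+00,  4.90929613e-01,  1.55897194e+00, -6.50521212e-06,
        1.09170480e+00, -1.05585883e-01]), 'qvel': array([ 0.00030262, -0.00029269, -0.00051938,  0.00041592,  0.00051108,
        0.00010597]), 'tau': array([-1.36225768e-03, -6.12054491e+01, -2.58285767e+01,  6.91957329e-02,
        4.48543439e-02, -2.94746508e-05]), 'eef_pos': array([ 267.21933938, -564.97364263,  239.61772789]), 'tcp_rot': array([-3.14157843e+00,  4.29720576e-06,  4.41747782e-01]), 'ft_force': array([ 0.05641533, -0.69706626, -0.02922827]), 'moment': array([-0.01631926, -0.00152003,  0.0410341 ]), 'grip_force': 0.0, 'opening': 1.0039493231602103}
```

View pics/top0.png

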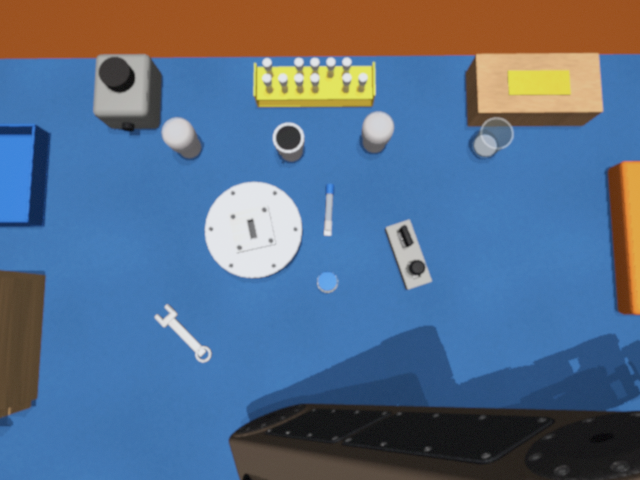

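View pics/scene0.png

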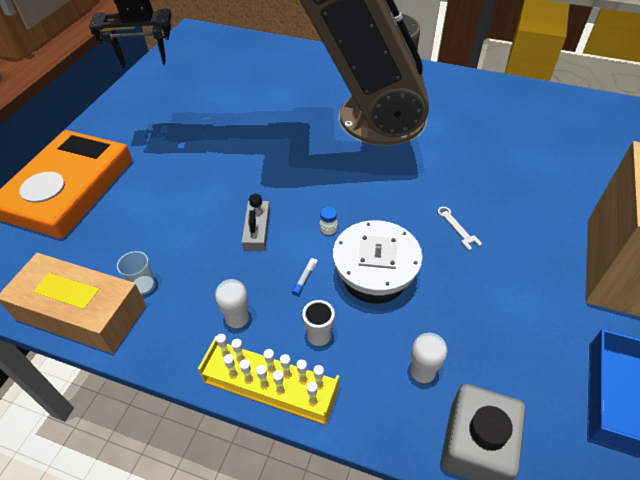

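The top view shows the rotor at about (253,229) with its slot at (252,229), and the rack at (407,254). The bolt is at (404,236) and the pin at (416,268). I'll zoom in and measure.

```bash
cat > m.py <<'E'
from h import *
P=read_camera("top"); I=P["img"]
f=240/np.tan(np.radians(P["vertical_fov"]/2))
a=cv2.resize(I[175:285,200:305],None,fx=5,fy=5,interpolation=cv2.INTER_CUBIC)[:550]
b=cv2.resize(I[215:295,378:436],None,fx=5,fy=5,interpolation=cv2.INTER_CUBIC)
c=np.zeros((550,290,3),np.uint8); c[:b.shape[0],:b.shape[1]]=b
cv2.imwrite("pics/zoom.png",np.hstack([a[:,:510],c]))
# slot: dark pixels near the middle of the plate
g=cv2.cvtColor(I,cv2.COLOR_BGR2GRAY).astype(float)
w=np.clip(150-g[217:242,243:262],0,None); ys,xs=np.mgrid[217:242,243:262]
m=lambda q:(w*q).sum()/w.sum(); u,v=m(xs),m(ys)
pts=[at_z(P,x,y,92)[:2] for x,y in zip(xs.ravel(),ys.ravel())]; C=np.cov(np.array(pts).T,aweights=w.ravel()); L,V=np.linalg.eigh(C)
print("slot px",u,v,"world",at_z(P,u,v,92),"yaw",np.degrees(np.arctan2(V[1,1],V[0,1])),L**.5*12**.5, g[217:242,243:262].min())
# rotor rim
r=cut_out("rotor",P)[0]["region"].astype(np.uint8)
k=max(cv2.findContours(r,0,1)[0],key=cv2.contourArea)
e=cv2.fitEllipse(k); print("rotor",e,at_z(P,*e[0],84))
for n,z in(("bolt_grip",74),("pin_mid",70),("rack",30)):
    q=cut_out(n,P)[0]["region"]; yy,xx=np.nonzero(q); W=np.array([at_z(P,x,y,z if n=='rack' else z+8)[:2] for x,y in zip(xx,yy)])
    print(n,W.mean(0),cv2.minAreaRect(W.astype(np.float32)))
E
python3 m.py
```

```text
slot px 251.267989109296 227.49902761571374 world [562.29666523 136.00937062  92.        ] yaw -167.68619492395513 [ 8.36087704 34.5889757 ] 85.0
rotor ((252.69024658203125, 228.99427795410156), (94.03816223144531, 96.60614013671875), 54.50767517089844) [560.66882447 134.47563127  84.        ]
bolt_grip [ 547.61271027 -151.876985  ] ((548.2176513671875, -150.74365234375), (40.234127044677734, 22.103927612304688), 21.89565086364746)
pin_mid [ 488.93414868 -172.65444446] ((489.3118896484375, -172.97381591796875), (28.297941207885742, 31.22525978088379), 25.293989181518555)
rack [ 517.8042273  -160.41538539] ((519.5291137695312, -163.0889892578125), (130.8301239013672, 54.92061233520508), 18.30452537536621)
```

View pics/zoom.png

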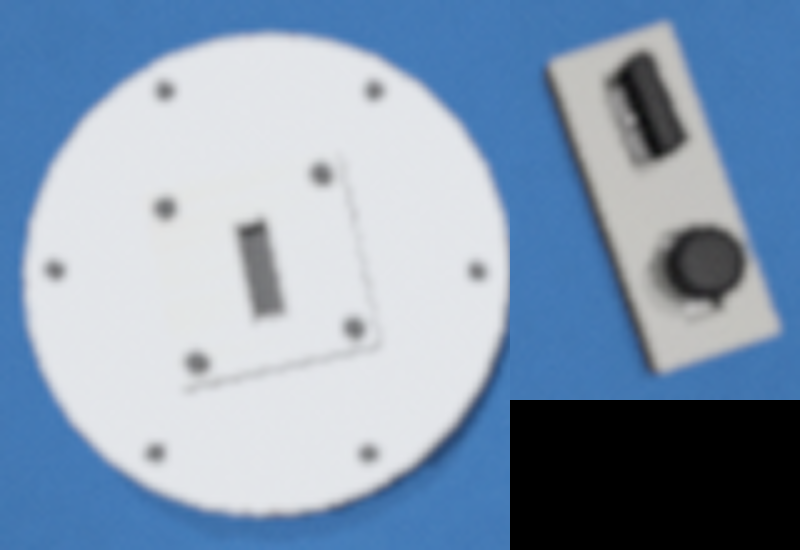

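```bash
cat > m2.py <<'E'
from h import *
P=read_camera("top"); I=P["img"]
zz=lambda x,y,ox,oy:((x+.5)/5-.5+ox,(y+.5)/5-.5+oy)
g=cv2.cvtColor(I,cv2.COLOR_BGR2GRAY).astype(float)
S=[]
for x,y in((165,208),(321,174),(354,328),(197,363)):
    u,v=zz(x,y,200,175);u0,v0=round(u),round(v); w=np.clip(190-g[v0-3:v0+4,u0-3:u0+4],0,None); yy,xx=np.mgrid[v0-3:v0+4,u0-3:u0+4]
    S.append(at_z(P,(w*xx).sum()/w.sum(),(w*yy).sum()/w.sum(),96)[:2])
S=np.array(S);print("screws mean",S.mean(0),"sides",np.linalg.norm(S-np.roll(S,-1,0),axis=1))
d=(S[1]-S[2])+(S[0]-S[3]);yaw=np.arctan2(d[1],d[0]);print("yaw",np.degrees(yaw))
w=np.clip((200-g[217:242,243:262])/60,0,1); ys,xs=np.mgrid[217:242,243:262]
u,v=(w*xs).sum()/w.sum(),(w*ys).sum()/w.sum();print("slot",u,v,at_z(P,u,v,92))
R=np.array([at_z(P,*zz(x-510,y,378,215),30)[:2] for x,y in((548,62),(670,22),(780,328),(655,372))])
print("rack",R.mean(0),"sides",np.linalg.norm(R-np.roll(R,-1,0),axis=1)); d=R[0]-R[3]+R[1]-R[2];ry=np.arctan2(d[1],d[0]);print("yaw",np.degrees(ry))
print("recess",R.mean(0)+32*np.array([np.cos(ry),np.sin(ry)]))
# wing extreme corners on top face (z~82)
for x,y in((635,58),(652,52),(686,137),(655,158)): print(x,y,at_z(P,*zz(x-510,y,378,215),82)[:2])
w=np.array([at_z(P,*zz(x-510,y,378,215),82)[:2] for x,y in((637,60),(653,54),(686,137),(668,145))]);print(w.mean(0))
E
python3 m2.py
```

```text
screws mean [560.29615251 135.00666703] sides [59.83652559 59.66145474 59.69583469 59.86774239]
yaw 12.78873316676408
slot 251.51001315597136 228.27364420406377 [560.8278171  135.52843097  92.        ]
rack [ 519.36699487 -165.89304782] sides [ 51.30446832 128.16773724  52.13820786 129.10934392]
yaw 18.200694683150598
recess [ 549.76597933 -155.89796186]
635 58 [ 565.8786928  -148.46463013]
652 52 [ 568.15909465 -154.90886309]
686 137 [ 535.82486388 -166.99356173]
655 158 [ 527.89508677 -155.21406729]
[ 550.28470851 -157.91263615]
```

jog_arm(
  motion=[
    [[43,-25,0],-0.14],
    [[86,-50,0],-0.28],
    [[129,-75,0],-0.42],
    [[172,-100,0],-0.56],
    [[215,-124,0],-0.7],
  ],
  grip=0,
)

```text
t: 1.3
eef_pos: [409.4, -359.2, 239.9]
tcp_rot: [3.141, 0.0, 1.147]
ft_force: [1.4, -0.0, 0.0]
opening: 0.997
grip_force: 0.0
```

```bash
cat >> h.py <<'E'
def go(x,y,z,yawdeg):
    s=state(); p=s["eef_pos"]; a=s["tcp_rot"][2]; d=np.array([x,y,z])-p
    print("t",round(s["t"],2),"tcp",p.round(1),"rpy",s["tcp_rot"].round(4),"F",s["ft_force"].round(2),"j6",s["joints"][5].round(3))
    t=[d[0]*np.cos(a)+d[1]*np.sin(a), d[0]*np.sin(a)-d[1]*np.cos(a), -d[2]]
    print("shift",np.round(t,1),"turn",round(-np.remainder(np.radians(yawdeg)-a+np.pi,2*np.pi)+np.pi,4))
E
python3 -c "
from h import *
go(550,-157,150,199)"
```

```text
t 1.3 tcp [ 409.4 -359.2  239.9] rpy [3.1411e+00 2.0000e-04 1.1473e+00] F [ 1.45 -0.    0.02] j6 -0.418
shift [242.2  45.1  89.9] turn -2.326
```

jog_arm(
  motion=[
    [[45,9,5],-0.145],
    [[90,18,10],-0.29],
    [[135,27,15],-0.435],
    [[180,36,20],-0.58],
    [[220,41,20],-0.725],
  ],
)

```text
t: 1.8
eef_pos: [538.4, -176.0, 219.1]
tcp_rot: [-3.141, -0.0, 1.873]
ft_force: [0.4, -1.5, -0.2]
opening: 1.001
grip_force: 0.0
```

jog_arm(
  motion=[
    [[0,0,0],-0.145],
    [[0,0,0],-0.29],
    [[0,0,0],-0.435],
    [[0,0,0],-0.58],
    [[0,0,0],-0.725],
  ],
)

```text
t: 2.3
eef_pos: [537.4, -177.9, 219.7]
tcp_rot: [-3.142, 0.0, 2.598]
ft_force: [-0.5, 0.2, -0.5]
opening: 1.0
grip_force: 0.0
```

jog_arm(
  motion=[
    [[0,0,0],-0.145],
    [[0,0,0],-0.29],
    [[0,0,0],-0.435],
    [[0,0,0],-0.58],
    [[0,0,0],-0.725],
  ],
)

```text
t: 2.8
eef_pos: [537.4, -178.0, 219.7]
tcp_rot: [-3.141, 0.0, -2.96]
ft_force: [-0.4, -0.7, -1.0]
opening: 1.004
grip_force: 0.0
```

```bash
python3 -c "
from h import *
go(550,-157,150,199)"
```

```text
t 2.8 tcp [ 537.4 -178.   219.7] rpy [-3.1415e+00  1.0000e-04 -2.9604e+00] F [-0.45 -0.7  -0.95] j6 -2.188
shift [-16.2  18.4  69.7] turn -0.1504
```

jog_arm(
  motion=[
    [[-8,9,30],-0.07],
    [[-16,18,60],-0.14],
    [[-16.2,18.4,70],-0.15],
    [[-16.2,18.4,70],-0.15],
  ],
)

```text
t: 3.2
eef_pos: [549.7, -156.9, 148.7]
tcp_rot: [3.14, -0.002, -2.817]
ft_force: [0.3, 0.1, -0.3]
opening: 1.001
grip_force: 0.0
```

```bash
python3 - <<'E'
from h import *
go(550,-157,70,199)
P=read_camera("top");Q=read_camera("scene")
a=cv2.resize(P["img"][205:285,370:440],None,fx=5,fy=5,interpolation=2);b=cv2.resize(Q["img"][170:250,220:290],None,fx=5,fy=5,interpolation=2)
cv2.imwrite("pics/pre.png",np.hstack([a,b]))
E
```

```text
t 3.2 tcp [ 549.7 -156.9  148.7] rpy [ 3.1401e+00 -2.0000e-03 -2.8172e+00] F [ 0.32  0.1  -0.32] j6 -2.288
shift [-0.2 -0.2 78.7] turn -0.0072
```

View pics/pre.png

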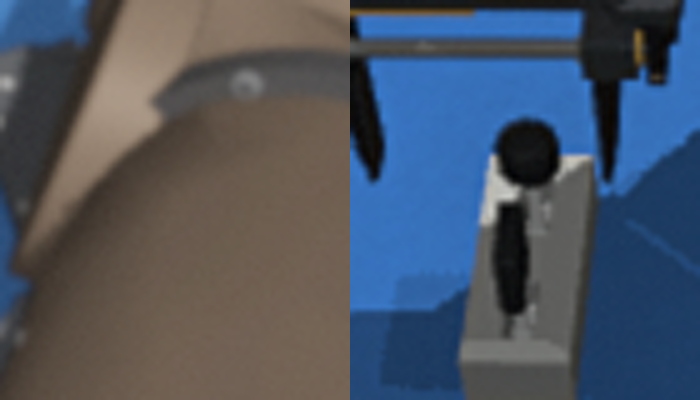

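The fingers straddle the wing (right panel: wing at (510,255), fingertips at about (375,180) and (607,180)), and the top view is blocked by the arm. I'll descend and grasp.

jog_arm(
  motion=[
    [[0,0,25],-0.005],
    [[0,0,50],-0.005],
    [[0,0,70],-0.005],
    [[0,0,78.5],-0.005],
    [[0,0,78.5],-0.005],
  ],
)

```text
t: 3.8
eef_pos: [550.1, -157.4, 71.3]
tcp_rot: [3.142, -0.0, -2.812]
ft_force: [0.3, 1.4, -1.1]
opening: 1.0
grip_force: 0.0
```

jog_arm(
  motion=[
    [[0,0,0],0],
    [[0,0,0],0],
    [[0,0,0],0],
    [[0,0,0],0],
    [[0,0,0],0],
  ],
  grip=1,
)

```text
t: 4.3
eef_pos: [550.2, -157.0, 71.4]
tcp_rot: [-3.141, 0.0, -2.811]
ft_force: [-0.8, -0.4, -0.7]
opening: 0.639
grip_force: 0.0
```

jog_arm(
  motion=[
    [[0,0,0],0],
    [[0,0,0],0],
    [[0,0,0],0],
    [[0,0,0],0],
    [[0,0,0],0],
  ],
)

```text
t: 4.8
eef_pos: [550.1, -157.0, 71.1]
tcp_rot: [-3.142, -0.0, -2.811]
ft_force: [-0.9, -0.4, 0.5]
opening: 0.218
grip_force: 0.0
```

```bash
python3 -c "
from h import *
go(550,-157,70,199);print(state())"
```

```text
t 4.8 tcp [ 550.1 -157.    71.1] rpy [-3.1415 -0.     -2.8114] F [-0.86 -0.42  0.47] j6 -2.294
shift [0.1 0.1 1.1] turn -0.0014
{'t': 4.8, 'joints': array([-3.93444011e-01,  6.37255963e-01,  1.84088290e+00, -1.07628718e-04,
        6.63457804e-01, -2.29437944e+00]), 'qvel': array([ 0.00051689, -0.00116988, -0.0011287 , -0.00091801, -0.0013868 ,
       -0.00108003]), 'tau': array([ 2.80724169e-03, -6.10934043e+01, -1.64098173e+01, -5.03034506e-02,
        3.86705773e-02,  1.43914576e-04]), 'eef_pos': array([ 550.13111326, -157.01807195,   71.1062994 ]), 'tcp_rot': array([-3.14154564e+00, -4.68923708e-05, -2.81136876e+00]), 'ft_force': array([-0.85847648, -0.41624548,  0.47395913]), 'moment': array([ 0.12770362, -0.13731832,  0.00157337]), 'grip_force': 0.0, 'opening': 0.2178944379951664}
```

jog_arm(
  motion=[
    [[0,0,0],0],
    [[0,0,0],0],
    [[0,0,0],0],
    [[0,0,0],0],
    [[0,0,0],0],
  ],
)

```text
t: 5.3
eef_pos: [550.1, -157.0, 71.1]
tcp_rot: [-3.142, -0.0, -2.811]
ft_force: [-0.2, 0.5, -0.4]
opening: 0.126
grip_force: 30.0
```

jog_arm(
  motion=[
    [[0,0,-10],0],
    [[0,0,-30],0],
    [[0,0,-60],0],
    [[0,0,-100],0],
    [[0,0,-120],0],
  ],
)

```text
t: 5.8
eef_pos: [550.7, -157.2, 194.8]
tcp_rot: [-3.139, 0.003, -2.811]
ft_force: [0.2, 0.8, -1.2]
opening: 0.123
grip_force: 30.0
```

jog_arm(
  motion=[
    [[0,0,0],0],
    [[0,0,0],0],
    [[0,0,0],0],
  ],
)

```text
t: 6.1
eef_pos: [549.6, -156.8, 190.1]
tcp_rot: [3.14, -0.001, -2.811]
ft_force: [1.0, 0.4, -1.6]
opening: 0.126
grip_force: 30.0
```

```bash
python3 -c "
from h import *
go(560.4,135.2,191,192.7);print(state()['ft_force'],state()['opening'])"
```

```text
t 6.1 tcp [ 549.6 -156.8  190.1] rpy [ 3.1405e+00 -1.4000e-03 -2.8114e+00] F [ 1.05  0.4  -1.58] j6 -2.294
shift [-104.9  272.8   -0.9] turn 0.1085
[ 1.04899283  0.40186227 -1.58219003] 0.1264111268518927
```

jog_arm(
  motion=[
    [[-14,36,0],0.02],
    [[-28,73,0],0.04],
    [[-42,109,0],0.06],
    [[-56,146,0],0.08],
    [[-70,182,0],0.1],
  ],
)

```text
t: 6.6
eef_pos: [556.7, 39.4, 189.8]
tcp_rot: [3.141, -0.002, -2.912]
ft_force: [1.1, 0.2, -0.8]
opening: 0.13
grip_force: 30.0
```

jog_arm(
  motion=[
    [[-8,33,0],0.008],
    [[-17,66,0],0.008],
    [[-24,92,0],0.008],
    [[-24,92,0],0.008],
    [[-24,92,0],0.008],
  ],
)

```text
t: 7.1
eef_pos: [559.3, 133.1, 190.0]
tcp_rot: [-3.142, -0.002, -2.918]
ft_force: [0.3, 0.3, -1.8]
opening: 0.124
grip_force: 30.0
```

```bash
python3 - <<'E'
from h import *
go(560.4,135.2,175,192.7)
Q=read_camera("scene");P=read_camera("top")
p=state()["eef_pos"];a=state()["tcp_rot"][2]
print(proj(Q,p-[0,0,59.1]),proj(Q,p-[0,0,63]),proj(Q,[560.4,135.2,92]))
for s in(15,-15):print(proj(Q,p-[0,0,63]+s*np.array([np.cos(a),np.sin(a),0])))
c=Q["img"][175:295,325:435]
b=P["img"][165:285,190:300]
cv2.imwrite("pics/over.png",np.hstack([cv2.resize(c,None,fx=4.5,fy=4.5,interpolation=2),cv2.resize(b,None,fx=2.5,fy=4.5,interpolation=2)]))
E
```

```text
t 7.1 tcp [559.3 133.1 190. ] rpy [-3.1416e+00 -2.0000e-03 -2.9181e+00] F [ 0.32  0.26 -1.85] j6 -1.675
shift [-1.6  1.8 15. ] turn 0.0018
(np.float64(377.1203227059041), np.float64(236.75424164562048)) (np.float64(376.97962845301413), np.float64(238.02067570339824)) (np.float64(377.0726258008789), np.float64(249.88594861010804))
(np.float64(377.34220861906164), np.float64(232.4181415195688))
(np.float64(376.610229791968), np.float64(243.7285682462586))
```

View pics/over.png

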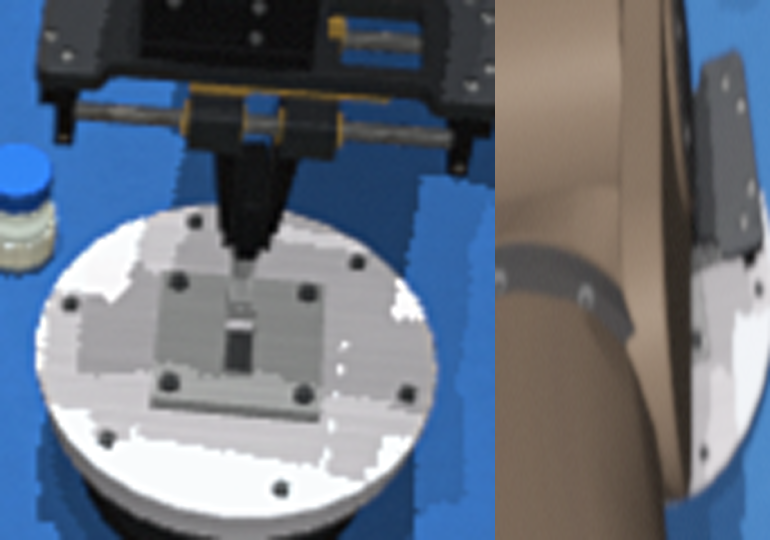

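The near end of the T-head shows at zoom (240,325), in front of the slot (238,350), lower than predicted. I'll overlay the model to see the offset.

```bash
cat > ov.py <<'E'
from h import *
import sys
name=sys.argv[1]; off=float(sys.argv[2]); dz=float(sys.argv[3])
Q=read_camera("scene"); s=state();p=s["eef_pos"];a=s["tcp_rot"][2]+np.pi
x0,y0,k=340,190,8; I=cv2.resize(Q["img"][y0:y0+75,x0:x0+75],None,fx=k,fy=k,interpolation=2); R=I.copy()
def box(c,yaw,lx,ly,z0,z1,col):
    X=np.array([np.cos(yaw),np.sin(yaw)]);Y=np.array([-X[1],X[0]]); T=[]
    for z in(z0,z1):
        q=[proj(Q,[*(np.array(c)+i*lx/2*X+j*ly/2*Y),z]) for i,j in((1,1),(1,-1),(-1,-1),(-1,1))]
        cv2.polylines(I,[np.int32([((u+.5-x0)*k,(v+.5-y0)*k) for u,v in q])],True,col,1)
c=p[:2]+off*np.array([np.cos(a),np.sin(a)]); g=p[2]-7.1+dz
box(c,a,30,9.5,g-56,g-48,(0,0,255)); box(c,a,40,12,g-18,g+18,(0,255,255))
box(c,a,20,34,p[2]-25,p[2]-24,(255,0,255))
S=[560.4,135.2];y=np.radians(12.7)
box(S,y,36.5,12,92,92,(0,255,0)); box(S,y,76,76,92,84,(255,255,0))
cv2.imwrite(f"pics/{name}.png",np.hstack([I[:,100:480],R[:,100:480]]))
E
python3 ov.py ov1 0 0
```

```text
(no output)
```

View pics/ov1.png

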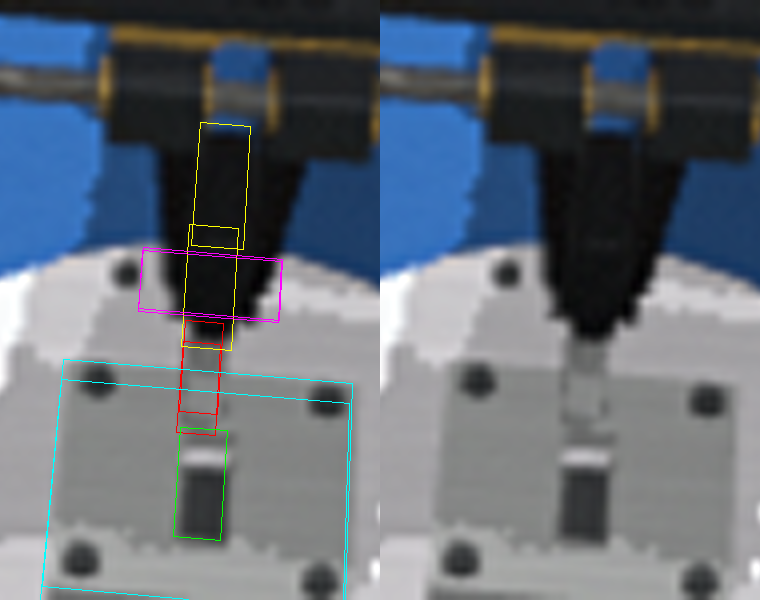

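The plate and slot match the prediction to under 1 px. The real slot spans v 430–540 in the zoom, and the head's near end is at about (205,420), slightly behind its prediction. I'll lower to just above the plate and compare again.

jog_arm(
  motion=[
    [[-0.5,0.5,8],0],
    [[-1,1,16],0],
    [[-1.5,1.3,24],0.002],
    [[-1.5,1.3,29],0.002],
    [[-1.5,1.3,29],0.002],
  ],
)

```text
t: 7.75
eef_pos: [560.6, 134.4, 161.1]
tcp_rot: [3.142, -0.002, -2.921]
ft_force: [1.5, 0.0, -0.9]
opening: 0.124
grip_force: 30.0
```

jog_arm(
  motion=[
    [[0,0,0],0],
    [[0,0,0],0],
  ],
)

```text
t: 7.95
eef_pos: [561.0, 134.5, 162.4]
tcp_rot: [-3.141, 0.0, -2.921]
ft_force: [-0.3, 0.0, -1.2]
opening: 0.126
grip_force: 30.0
```

```bash
python3 ov.py ov2 0 0;python3 -c "
from h import *
go(560.4,135.2,150,192.7)"
```

```text
t 8.0 tcp [561.  134.5 162.4] rpy [-3.1414e+00  6.0000e-04 -2.9214e+00] F [ 0.09 -0.41 -0.94] j6 -1.67
shift [ 0.4  0.8 12.4] turn -0.0014
```

View pics/ov2.png

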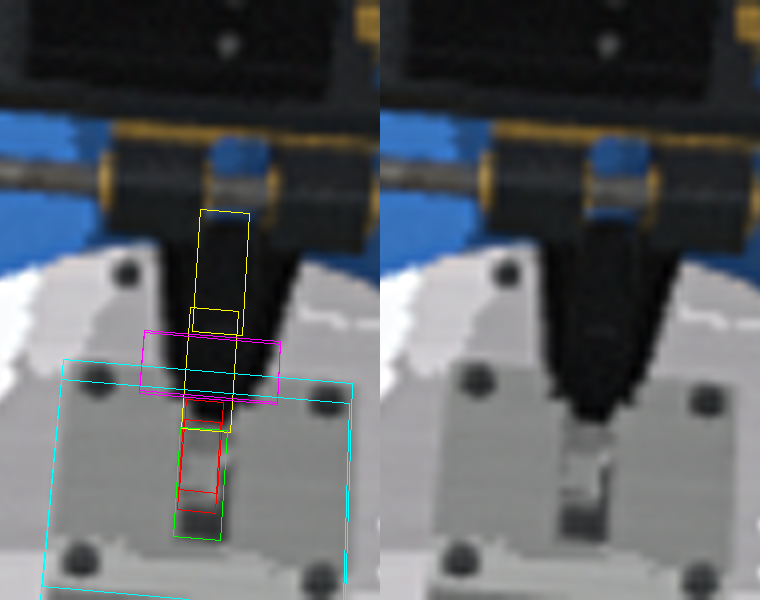

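Head is aligned across the slot (205 vs 206) and about 1.5–2 mm too far toward −x. I'll correct that and feel downward.

jog_arm(
  motion=[
    [[-0.8,0,0.5],0],
    [[-1.5,0,1.5],0],
    [[-1.5,0,3],0],
    [[-1.5,0,4.5],0],
    [[-1.5,0,5],0],
  ],
)

```text
t: 8.5
eef_pos: [562.3, 134.8, 156.9]
tcp_rot: [-3.142, -0.0, -2.921]
ft_force: [-0.1, -0.7, -0.9]
opening: 0.123
grip_force: 30.0
```

jog_arm(
  motion=[
    [[0,0,0.6],0],
    [[0,0,1.2],0],
    [[0,0,1.8],0],
    [[0,0,2.4],0],
    [[0,0,3],0],
  ],
)

```text
t: 9.0
eef_pos: [562.4, 134.9, 154.1]
tcp_rot: [-3.142, 0.0, -2.921]
ft_force: [-0.8, 0.3, -0.8]
opening: 0.122
grip_force: 30.0
```

jog_arm(
  motion=[
    [[0,0,0.5],0],
    [[0,0,1],0],
    [[0,0,1.5],0],
    [[0,0,2],0],
    [[0,0,2.5],0],
  ],
)

```text
t: 9.5
eef_pos: [562.4, 134.9, 151.6]
tcp_rot: [-3.142, 0.0, -2.921]
ft_force: [-1.1, 1.3, -0.8]
opening: 0.123
grip_force: 30.0
```

jog_arm(
  motion=[
    [[0,0,0.5],0],
    [[0,0,1],0],
    [[0,0,1.5],0],
    [[0,0,2],0],
    [[0,0,2.5],0],
  ],
)

```text
t: 10.0
eef_pos: [562.4, 134.9, 149.1]
tcp_rot: [3.142, 0.0, -2.921]
ft_force: [0.8, 1.6, -0.2]
opening: 0.127
grip_force: 30.0
```

jog_arm(
  motion=[
    [[0,0,0.7],0],
    [[0,0,1.4],0],
    [[0,0,2.1],0],
    [[0,0,2.8],0],
    [[0,0,3.5],0],
  ],
)

```text
t: 10.5
eef_pos: [562.4, 134.9, 145.6]
tcp_rot: [-3.142, 0.0, -2.921]
ft_force: [0.5, 1.9, 0.3]
opening: 0.126
grip_force: 30.0
```

jog_arm(
  motion=[
    [[0,0,0.7],0],
    [[0,0,1.4],0],
    [[0,0,2.1],0],
    [[0,0,2.8],0],
    [[0,0,3.5],0],
  ],
)

```text
t: 11.0
eef_pos: [562.4, 134.8, 142.2]
tcp_rot: [-3.142, 0.0, -2.921]
ft_force: [-1.1, 3.1, 2.1]
opening: 0.122
grip_force: 30.0
```

jog_arm(
  motion=[
    [[0,0,0.7],0],
    [[0,0,1.4],0],
    [[0,0,2.1],0],
    [[0,0,2.8],0],
    [[0,0,3.5],0],
  ],
)

```text
t: 11.5
eef_pos: [562.4, 134.8, 138.7]
tcp_rot: [-3.141, 0.0, -2.921]
ft_force: [-1.7, 4.1, 4.9]
opening: 0.121
grip_force: 30.0
```

jog_arm(
  motion=[
    [[0,0.3,0.5],0],
    [[0,0.6,1.2],0],
    [[0,0.8,2],0],
    [[0,0.8,2.8],0],
    [[0,0.8,3.5],0],
  ],
)

```text
t: 12.0
eef_pos: [562.4, 135.1, 135.2]
tcp_rot: [-3.141, 0.0, -2.921]
ft_force: [-0.5, -3.0, 5.9]
opening: 0.122
grip_force: 30.0
```

jog_arm(
  motion=[
    [[0,0,0.7],0],
    [[0,0,1.4],0],
    [[0,0,2.1],0],
    [[0,0,2.8],0],
    [[0,0,3.3],0],
  ],
)

```text
t: 12.5
eef_pos: [562.4, 135.1, 132.1]
tcp_rot: [-3.141, 0.0, -2.921]
ft_force: [-2.3, -3.4, 8.7]
opening: 0.12
grip_force: 30.0
```

```bash
python3 -c "
from h import *
go(560.4,135.2,131,192.7);s=state();print(s['moment'],s['opening'])"
```

```text
t 12.5 tcp [562.4 135.1 132.1] rpy [-3.1407e+00  3.0000e-04 -2.9212e+00] F [-2.28 -3.39  8.73] j6 -1.668
shift [1.9 0.5 1.1] turn -0.0013
[-0.6321953   0.22393292 -0.01516931] 0.11981304785859671
```

jog_arm(
  motion=[
    [[0,-0.2,0.7],0],
    [[0,-0.3,1.4],0],
    [[0,-0.3,1.6],0],
    [[0,-0.3,1.6],0],
  ],
)

```text
t: 12.9
eef_pos: [562.4, 135.0, 130.6]
tcp_rot: [-3.141, 0.0, -2.921]
ft_force: [-1.6, -2.4, 9.8]
opening: 0.125
grip_force: 30.0
```

jog_arm(
  motion=[
    [[0,-0.2,0],0.07],
    [[0,-0.3,0],0.14],
    [[0,-0.4,0],0.21],
    [[0.1,-0.55,0],0.28],
    [[0.1,-0.7,0],0.35],
  ],
)

```text
t: 13.4
eef_pos: [562.9, 134.6, 130.8]
tcp_rot: [3.141, 0.002, 3.009]
ft_force: [-0.7, -0.3, 10.0]
opening: 0.127
grip_force: 30.0
```

```bash
python3 -c "
from h import *
go(560.4,135.2,131,102.7);s=state();print(s['moment'],s['opening'])"
```

```text
t 13.4 tcp [562.9 134.6 130.8] rpy [3.1414e+00 1.7000e-03 3.0090e+00] F [-0.68 -0.28  9.98] j6 -1.317
shift [ 2.5  0.3 -0.2] turn 1.2165
[ 0.13285054 -0.04370499  0.10734033] 0.12689732454536765
```

jog_arm(
  motion=[
    [[0,-0.24,0],0.12],
    [[0.06,-0.48,0],0.24],
    [[0.13,-0.7,0],0.36],
    [[0.22,-0.92,0],0.48],
    [[0.35,-1.13,0],0.6],
  ],
)

```text
t: 13.9
eef_pos: [562.5, 133.5, 130.8]
tcp_rot: [3.14, 0.002, 2.407]
ft_force: [0.2, 0.9, 10.1]
opening: 0.126
grip_force: 30.0
```

jog_arm(
  motion=[
    [[0,-0.24,0],0.12],
    [[0.06,-0.48,0],0.24],
    [[0.13,-0.7,0],0.36],
    [[0.22,-0.92,0],0.48],
    [[0.3,-1.1,0],0.56],
  ],
)

```text
t: 14.4
eef_pos: [561.9, 133.2, 131.0]
tcp_rot: [3.139, 0.0, 1.847]
ft_force: [1.3, 2.2, 8.9]
opening: 0.12
grip_force: 30.0
```

```bash
python3 -c "
from h import *
go(560,133.2,131,102.7);s=state();print(s['moment'],s['opening'])"
```

```text
t 14.4 tcp [561.9 133.2 131. ] rpy [3.1385e+00 3.0000e-04 1.8471e+00] F [1.28 2.19 8.86] j6 -0.158
shift [ 0.5 -1.8 -0. ] turn 0.0546
[ 0.62558105 -0.3366996   0.05426976] 0.12002796900756982
```

jog_arm(
  motion=[
    [[0,-0.4,0],0.03],
    [[0,-0.9,0],0.055],
    [[0,-0.9,0],0.055],
    [[0,-0.9,0],0.055],
  ],
)

```text
t: 14.8
eef_pos: [561.4, 133.1, 131.0]
tcp_rot: [3.137, 0.0, 1.797]
ft_force: [2.2, 3.1, 8.4]
opening: 0.125
grip_force: 30.0
```

jog_arm(
  motion=[
    [[0,0,-0.6],0],
    [[0,0,-1.2],0],
    [[0,0,-1.8],0],
    [[0,0,-2.4],0],
    [[0,0,-2.4],0],
  ],
)

```text
t: 15.3
eef_pos: [561.4, 133.0, 133.3]
tcp_rot: [3.138, 0.0, 1.797]
ft_force: [2.8, 3.8, 7.5]
opening: 0.126
grip_force: 30.0
```

jog_arm(
  motion=[
    [[0,0,-0.5],0],
    [[0,0,-1],0],
    [[0,0,-1.5],0],
    [[0,0,-2],0],
    [[0,0,-2],0],
  ],
)

```text
t: 15.8
eef_pos: [561.4, 133.1, 135.2]
tcp_rot: [3.138, 0.0, 1.797]
ft_force: [3.5, 3.1, 5.0]
opening: 0.126
grip_force: 30.0
```

```bash
python3 -c "
from h import *
go(560,133.2,139,102.7);s=state();print(s['moment'],s['opening'])"
```

```text
t 15.8 tcp [561.4 133.1 135.2] rpy [3.1376 0.     1.7966] F [3.54 3.12 5.  ] j6 -0.108
shift [ 0.4 -1.3 -3.8] turn 0.0041
[ 0.73819865 -1.0104395  -0.01654675] 0.12631905242810346
```

jog_arm(
  motion=[
    [[0.2,0.3,-0.3],0],
    [[0.4,0.5,-0.7],0],
    [[0.4,0.5,-1.2],0],
    [[0.4,0.5,-1.7],0],
    [[0.4,0.5,-2],0],
  ],
)

```text
t: 16.3
eef_pos: [560.7, 133.1, 136.8]
tcp_rot: [3.141, 0.0, 1.797]
ft_force: [4.3, 1.3, 4.3]
opening: 0.125
grip_force: 30.0
```

jog_arm(
  motion=[
    [[0,0,-0.3],0],
    [[0,0,-0.6],0],
    [[0,0,-0.9],0],
    [[0,0,-1.2],0],
    [[0,0,-1.2],0],
  ],
)

```text
t: 16.8
eef_pos: [560.3, 133.1, 137.8]
tcp_rot: [-3.141, 0.0, 1.797]
ft_force: [3.4, 0.3, 4.0]
opening: 0.127
grip_force: 30.0
```

```bash
python3 -c "
from h import *
go(560,133.2,139,102.7);s=state();print(s['moment'],s['opening'])"
```

```text
t 16.8 tcp [560.3 133.1 137.8] rpy [-3.1414e+00  2.0000e-04  1.7968e+00] F [3.4  0.31 3.97] j6 -0.107
shift [ 0.2 -0.3 -1.2] turn 0.0044
[ 0.00275548 -0.9929344  -0.02766968] 0.12685429755686659
```

jog_arm(
  motion=[
    [[0,0.3,-0.3],0],
    [[0,0.5,-0.6],0],
    [[0,0.5,-0.9],0],
    [[0,0.5,-0.9],0],
    [[0,0.5,-0.9],0],
  ],
)

```text
t: 17.3
eef_pos: [560.5, 133.1, 138.6]
tcp_rot: [-3.141, 0.0, 1.797]
ft_force: [1.1, -1.9, 3.5]
opening: 0.129
grip_force: 30.0
```

```bash
python3 -c "
from h import *
go(560,133.2,139,102.7);s=state();print(s['moment'],s['opening'])"
```

```text
t 17.3 tcp [560.5 133.1 138.6] rpy [-3.1406e+00  1.0000e-04  1.7968e+00] F [ 1.06 -1.93  3.51] j6 -0.107
shift [ 0.2 -0.5 -0.4] turn 0.0044
[-0.37339118 -0.30179189  0.05847599] 0.1293269178482629
```

jog_arm(
  motion=[
    [[0,0,0],0],
    [[0,0,0],0],
    [[0,0,0],0],
    [[0,0,0],0],
    [[0,0,0],0],
  ],
  grip=0.5,
)

```text
t: 17.8
eef_pos: [560.8, 133.3, 138.6]
tcp_rot: [-3.141, 0.0, 1.797]
ft_force: [-0.5, -0.1, -0.2]
opening: 0.474
grip_force: 0.0
```

jog_arm(
  motion=[
    [[0,0,-10],0],
    [[0,0,-30],0],
    [[0,0,-60],0],
    [[0,0,-100],0],
    [[0,0,-130],0],
  ],
)

```text
t: 18.3
eef_pos: [560.9, 133.3, 271.7]
tcp_rot: [3.14, 0.0, 1.797]
ft_force: [0.5, 0.2, 0.1]
opening: 0.501
grip_force: 0.0
```

jog_arm(
  motion=[
    [[50,0,-20],0],
    [[100,0,-20],0],
    [[100,0,-20],0],
    [[100,0,-20],0],
  ],
)

```text
t: 18.7
eef_pos: [537.9, 231.7, 289.3]
tcp_rot: [3.141, 0.0, 1.799]
ft_force: [0.3, -0.8, -0.7]
opening: 0.503
grip_force: 0.0
```

```bash
cat > ov3.py <<'E'
from h import *
Q=read_camera("scene"); x0,y0,k=325,175,6; I=cv2.resize(Q["img"][y0:y0+100,x0:x0+62],None,fx=k,fy=k,interpolation=2);R=I.copy()
def box(c,yaw,lx,ly,z0,z1,col):
    X=np.array([np.cos(yaw),np.sin(yaw)]);Y=np.array([-X[1],X[0]])
    for z in(z0,z1):
        q=[proj(Q,[*(np.array(c)+i*lx/2*X+j*ly/2*Y),z]) for i,j in((1,1),(1,-1),(-1,-1),(-1,1))]
        cv2.polylines(I,[np.int32([((u+.5-x0)*k,(v+.5-y0)*k) for u,v in q])],True,col,1)
y=np.radians(12.7); box([560.4,135.2],y,12,40,114,150,(0,255,255)); box([560.4,135.2],y,36.5,12,92,92,(0,255,0))
cv2.imwrite("pics/end.png",np.hstack([I,R]))
E
python3 ov3.py; python3 -c "
from h import *
go(560,133.2,139,102.7)"
```

```text
t 18.75 tcp [538.3 230.7 289. ] rpy [3.1415e+00 3.0000e-04 1.7979e+00] F [1.2  0.53 0.56] j6 0.065
shift [-99.9  -0.8 150. ] turn 0.0054
```

View pics/end.png

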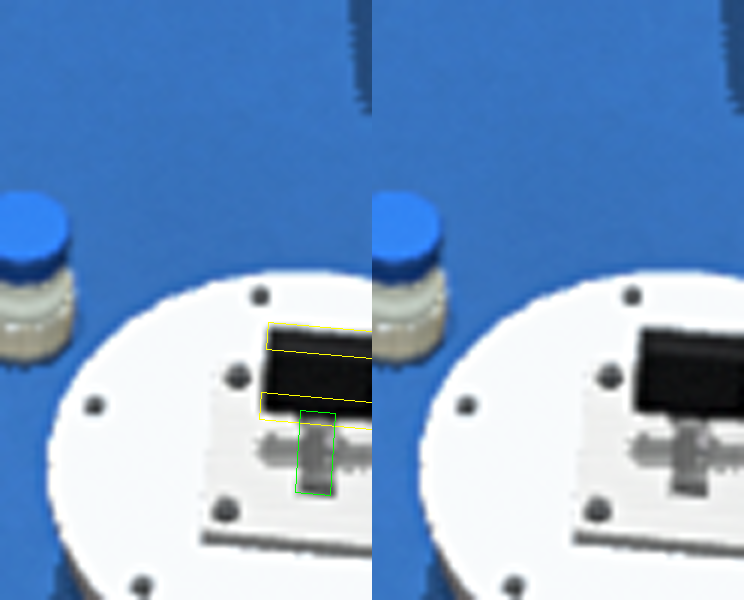

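The wing handle stands crosswise and upright at (265–372, 325–415) in the crop, matching the seated model, and the gripper is clear. I'll hand it in.

```bash
python3 -c "
from cell import *
print(job_done())"
```

```text
the job is handed in; nothing more can be done
None
```

The job is handed in, with no verdict returned: the T-bolt went through the slot, was pressed and turned a quarter turn clockwise, rose into the pocket, and stands crosswise and released in the last picture, with wrist force readings staying near 10 N.

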